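# Load the eyelet spacing plate and throw the catch

### The arm

A 6-joint arm with a two-finger parallel gripper is mounted at the origin on the work surface. World frame = base frame: x ahead of the robot, y to its left, z up, the work surface at z = 0. Lengths are in mm, angles in rad, forces in N, time in s.
With the tool pointing down it reaches from about 350 to 975 mm from the base axis. Payload 7.1 kg.
Tool frame: the origin (TCP) lies midway between the tips of the shut fingers; the grasp point (between the pads) lies 19 mm behind it (ctrl.grip_point_offset is the distance from the TCP to the grasp point, in mm); z points along the fingers, y is the line along which they close (so a half turn about z gives the same grasp; the last joint's range is limited). The gripper opens to 88 mm and grips with 3 to 60 N. Pads are 20 mm wide; open, the fingers measure 115 mm over their backs; the gripper's body (75 mm by 178 mm) begins 61 mm behind the grasp point.
Start: joints at [1.094, 0.423, 1.63, -0, 1.089, -0.019], TCP at [276.202, 560.64, 222.675] pointing down, gripper open.
Joint ranges: [-3, 3], [-0.9, 2.11], [0.09, 2.58], [-1.31, 4.45], [0.11, 2.69], [-2.54, 2.54]. Speed limits (rad/s): [2.39, 2.39, 3.01, 3.14, 3.14, 3.14].

### API

Orientations are given as a rotation vector (axis times angle).
In Python, from workcell import get_obs, optics, close_job, spotter, ctrl gives the robot as it stands. The module is installed in compiled form; this text tells all that it offers.
- The arm moves only by the tool move_arm, never from a script. Its argument "rows" is a list of rows, each a list of 5 numbers: the shift along the tool's x, y, z in cm, then the turn about the tool's z in degrees, then the opening in per cent of the stroke, from 0 (shut) to 100 (fully open). A call has 1 to 10 rows; each row shifts and turns the commanded pose from where the row before left it, along the tool's axes as they then stand; what a row does not reach is not made up. A row lasts 1/8 s, in which the tool goes at most 62.5 mm and 10.7 degrees, less where a joint would pass 70% of its speed; a pose out of reach is approached as far as the arm can. A call with a gripper value outside its range is refused whole. The fingers move at their own pace and stop on an object; the grip force is fixed at half the most. Time passes only in rows, so rows that do not move let the fingers close. It gives the time, the measured TCP pose, the force, the opening and the grip force at its end, in the units of the state.
- get_obs(): the state, without advancing time (a new reading comes with each control period).
- optics.get_image(name): name is "scene" or "side" or "wrist"; returns the picture (384x512x3 uint8, blue, green, red); there is no depth.
- optics.calibration(name): a dict with "camera_matrix" (3x3 intrinsics, pixels), "distortion" ([k1, k2, p1, p2, k3] as OpenCV has them; the pictures are not rectified), "xyz" and "orientation" of the camera in the world. Camera axes: x right, y down, z forward; pixel columns grow to the right and rows downward; lengths in mm; the calibration is good to about 2 mm. A picture is of the moment at which its call begins: read the wrist's pose just before it. calibration takes no time and is no camera call; for the wrist camera it gives the pose at the moment of the call.
- close_job(): hands the job in; it is judged then, once.
Trained networks look in the newest picture that a camera, given by its name, has taken for a name from the list of things; names that differ only in an ending like _2 or _b are one class to them, and where a whole thing is asked for, a point or a joint stands for the part that bears it (a point fixed in the world has none). Each returns a list of dicts, best first, with "conf" (0 to 1); they miss things now and then, are a little off and sometimes report something else, mostly with a low value. They report only what shows in the picture. A call takes as long as a camera call. They do not tell look-alikes from the thing itself.
- spotter.find_in(camera, label): "point" ([column, row] in pixels, amid what is visible of it).
- spotter.regions_of(camera, label): "region" (384x512 bool, what is visible of it) and "point" ([column, row] in pixels, amid what is visible of it).
The state is a dict: "t": time; "qpos": joint angles; "qvel": joint speeds; "joint_torque": joint torques, N m; "ee_pos": TCP position; "orientation": TCP orientation; "ft_force": force on the tool from outside, world axes, zero at the start; "moment": the same for the moment, N m; "width": finger opening in mm; "grasp_force": force on a finger pad.
Only numpy, scipy, OpenCV 4.12 (cv2) and the standard library are available. Lean on these libraries where they do the work, as an engineer would, in place of code of your own. Each camera call takes 0.05 s, during which the arm holds its last target. There are 200 camera calls.

### The job

Slide the aluminium spacing plate along the punch board, keeping it flat on the wood, into the slot under the two brass lips until it is fully home against the end stop. Then tip the red-ended steel catch over past its toggle point so that it snaps down shut behind the plate. Leave the cup, the last and the revolving punch where they are.

Things in the scene. Friction and masses are not known exactly. Their poses are not given: they have to be found in the camera images.
- board: Fixed pale wooden punch board on the bench, top face 18 mm above the bench. Origin: at bench level, on the centre line of the slot. It covers x -130 to 110, y -190 to 150 mm in this frame, in which all numbers below are given. A fixed brass knob beyond the dark guide (x 75, y -100, top 50 mm above the bench) is not part of the job.
- slot_mouth (a point): Middle of the slot's mouth, on the board's top: x 0, y 50, z 18 mm. The slot runs 80 mm along the board's +y to the end stop's face (y 130), is 79 wide (x -39.5 to 39.5) and 8.5 high. Two brass lips 5 thick cover its outer 12 mm on each side; its middle is open from above. The near (-x) wall's mouth flares out to x -50 at y 21.
- guide_end (a point): Start of the straight dark wooden guide (x 39.5, y -170, z 30.5 mm: its upper edge). It is the slot's far side wall carried on towards -y, same face x = 39.5, 16 wide, 12.5 high above the board. The plate can be squared against it by pushing towards the board's +x, then slid along it to +y into the slot.
- plate: The loose aluminium spacing plate, 76 (its x) by 100 (its y) by 6 mm, about 0.13 kg, two rows of dark holes, a red line near its -y (trailing) edge. Origin at the centre of its underside. It starts flat on the board before the slot's mouth, clear of the guide, its yaw within 0.3 rad of the board's.
- plate_mid (a point): Centre of the plate, half-way up, axes as the plate. Slid home, it is at x 0 (1.5 mm play either way), y 80, z 21 mm in the board's frame; 20 mm of the plate, with the red line, still stick out of the slot.
- catch (a joint): Angle of the steel catch (rad). 0 = shut: bar level, pointing to the board's -x across the guide, its tooth hanging 3 mm behind the home plate's trailing edge. 1.9 = open, upright and leaning back to +x, as at the start. A spring drives it to the nearer end, toggle point about 1.15; about 2 N at the ball throws it. If the plate is not home the tooth lands on it and it stays ajar.
- hinge (a point): Middle of the catch's hinge, axis along the board's y: x 68, y 21.5, z 40 mm in the board's frame. The bar is 10 wide (along y), 8 thick; the tooth, 55 to 77 mm from the hinge, hangs 20.5 mm below the bar's middle and clears the board by 1.5 mm when shut.
- catch_ball (a point): Centre of the red ball (14 mm across) at the catch's free end, 90 mm from the hinge axis.
- cup: Red enamel cup of black eyelets, 74 mm across, 70 high, loose; origin at the centre of its underside. Bystander.
- last: Maple shoe last, 250 mm long along its x, 86 wide, 85 high, loose; origin under its middle. Bystander.
- punch: Steel revolving punch pliers with red grips, lying flat, about 220 mm long along its x (x -170 to 50), 25 high, loose; origin under its turret. Bystander.
There are look-alikes about, which are no part of the job. Of the things like the plate, leave any that is blue or green; of the rest the smaller one is meant.

How it is judged (in metres and radians):
On the way, in this order (a step that is already met when the one before it is completed fails the run):
1. the plate lies fully home in the slot (y of plate_mid in the frame of board above 0.077 m and z of plate_mid in the frame of board below 0.024 m and angle between the y axis of plate_mid and the y axis of board, either way round below 0.06 rad), for 0.2 s.
2. the catch is shut behind it (value of joint catch below 0.06 rad), for 0.2 s.
At the end, for the whole second after the job is handed in: The plate lies flat in the slot within 3 mm of the end stop, square to within 0.06 rad and at rest, and the catch is shut (under 0.06 rad) behind it (all of step 1 and y of plate_mid in the frame of board below 0.083 m and x of plate_mid in the frame of board between -0.004 and 0.004 m and linear speed of plate below 0.01 m/s and value of joint catch below 0.06 rad); the robot touches nothing.
It fails at once if the plate is lifted more than 12 mm off the board (z of plate_mid in the frame of board above 0.033 m).
It fails at once if a bystander is moved by more than 20 mm (distance of any of cup, last, punch from where it was at the start of the episode above 0.02 m).
It also fails if it takes over 62 s, if anything falls off the work surface, if the arm or the gripper's body presses on something with over 40 N, if the wrist force passes 120 N, or if a joint passes its speed limit or range.

## Working session

There is one attempt and no reset: what is moved stays moved. The work goes in short steps, Python scripts to look and compute and a tool call to move; the robot and the scene stay as the last step left them, time stands still between calls to the robot, and variables do not carry over. Pictures are saved under pics/ and viewed, at most 10 in all, crops included, and the job is handed in when it is done.

Besides the shell and the picture viewer there is one more tool, called as name(argument=value, ...), one argument or row to a line, values as JSON. move_arm: Moves the arm, as the interface text tells. Its arguments: {"type":"object","properties":{"rows":{"type":"array","items":{"type":"array","items":{"type":"number"}}}},"required":["rows"]}

```bash
mkdir -p pics; cat > h.py <<'E'
import numpy as np, cv2
from scipy.spatial.transform import Rotation as R
from workcell import get_obs, optics, close_job, spotter, ctrl
def cam(n):
    c=optics.calibration(n); K=np.array(c["camera_matrix"],float); D=np.array(c["distortion"],float)
    o=np.array(c["orientation"],float); Rm=o if o.shape==(3,3) else R.from_rotvec(o).as_matrix()
    return K,D,np.array(c["xyz"],float),Rm
def ray(C,p,z):
    K,D,t,Rm=C; u=cv2.undistortPoints(np.array(p,float).reshape(-1,1,2),K,D).reshape(-1,2)
    d=np.c_[u,np.ones(len(u))]@Rm.T
    return t+d*((z-t[2])/d[:,2])[:,None]
def proj(C,P):
    K,D,t,Rm=C; rv=cv2.Rodrigues(Rm.T)[0]
    return cv2.projectPoints(np.array(P,float).reshape(-1,1,3),rv,-Rm.T@t,K,D)[0].reshape(-1,2)
E
python3 - <<'E'
from h import *
o=get_obs(); print({k:np.round(o[k],3) for k in("t","ee_pos","orientation","width")}, ctrl.grip_point_offset)
ims=[]
for n in("scene","side"):
    im=optics.get_image(n); cv2.imwrite(f"pics/{n}0.png",im)
    C=cam(n); print(n,C[2].round(),C[3].round(2).tolist())
    for l in("board","plate","catch","catch_ball","cup","last","punch"):
        for r in spotter.regions_of(n,l)[:4]:
            m=r["region"]; ys,xs=np.nonzero(m)
            print(l,round(r["conf"],2),np.round(r["point"]),m.sum(),xs.min(),xs.max(),ys.min(),ys.max(),ray(C,r["point"],20)[0].round())
E
```

```text
{'t': np.float64(0.0), 'ee_pos': array([275.928, 560.157, 221.896]), 'orientation': array([-7.130e-01, -3.059e+00,  2.000e-03]), 'width': np.float64(87.826)} 18.700000000000003
scene [1280.  233.  889.] [[-0.32, 0.7, -0.65], [0.95, 0.24, -0.21], [0.01, -0.68, -0.73]]
board 0.87 [255. 204.] 5563 186 308 162 241 [568. -28.  20.]
plate 0.95 [207. 249.] 766 186 225 234 267 [ 774. -103.   20.]
plate 0.8 [127. 226.] 1137 102 149 208 246 [ 778. -368.   20.]
plate 0.69 [236. 143.] 589 218 256 135 160 [ 303. -196.   20.]
plate 0.57 [229. 187.] 526 210 245 176 200 [ 525. -136.   20.]
catch 0.44 [256. 202.] 5672 185 308 161 242 [561. -29.  20.]
catch 0.39 [248. 202.] 77 245 252 198 213 [567. -51.  20.]
catch_ball 0.58 [229. 187.] 532 209 245 175 200 [ 525. -137.   20.]
catch_ball 0.53 [245. 201.] 37 246 250 199 209 [568. -63.  20.]
catch_ball 0.42 [251. 204.] 5682 186 307 162 242 [574. -41.  20.]
cup 0.8 [319. 210.] 604 305 328 193 223 [526. 169.  20.]
last 0.56 [146. 169.] 1235 120 162 133 194 [ 539. -443.   20.]
punch 0.88 [407. 238.] 682 399 424 207 265 [550. 447.  20.]
side [-227. -841.  850.] [[0.74, -0.38, 0.55], [-0.67, -0.44, 0.6], [0.01, -0.81, -0.58]]
board 0.84 [260. 204.] 5039 206 332 160 252 [525. -48.  20.]
plate 0.95 [396. 224.] 1049 368 417 209 244 [ 763. -391.   20.]
plate 0.69 [280. 217.] 578 264 300 204 229 [ 526. -137.   20.]
plate 0.59 [239. 264.] 1397 213 262 246 288 [ 303. -207.   20.]
plate 0.56 [326. 188.] 429 308 342 178 198 [ 744. -132.   20.]
catch 0.67 [280. 169.] 127 275 285 157 183 [712.  51.  20.]
catch_ball 0.56 [365. 276.] 2016 337 401 247 308 [ 519. -458.   20.]
cup 0.72 [218. 167.] 512 210 232 156 183 [555. 205.  20.]
last 0.62 [369. 277.] 2076 337 402 246 309 [ 523. -467.   20.]
punch 0.76 [171. 150.] 315 144 196 136 158 [499. 418.  20.]
```

View pics/scene0.png

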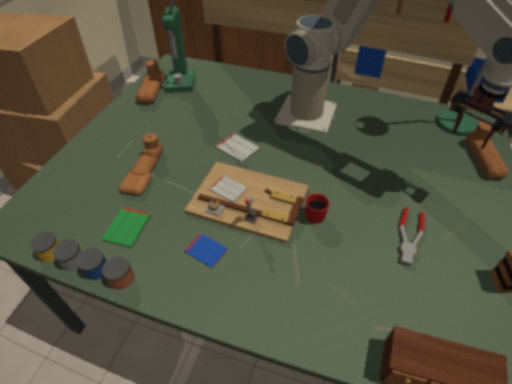

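View pics/side0.png

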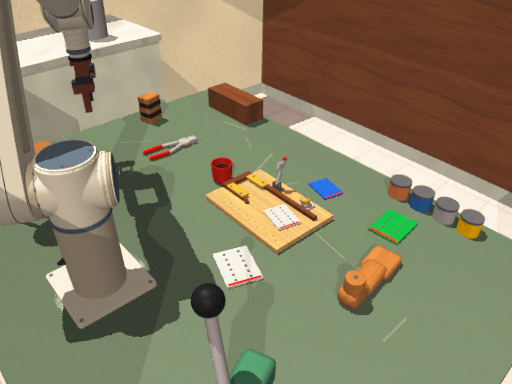

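The scene shows the marked white plate on the board at about (229,187), with blue, green and a larger white look-alike off the board. The catch stands near (250,205). In the side view the plate is at (281,217) and the red ball at (284,158). Next I fit the board and plate poses in both views.

```bash
cat >> h.py <<'E'
from scipy.optimize import minimize
def T(p,P): c,s=np.cos(p[2]),np.sin(p[2]); P=np.atleast_2d(P); return np.c_[p[0]+c*P[:,0]-s*P[:,1],p[1]+s*P[:,0]+c*P[:,1],P[:,2]]
def box(x0,x1,y0,y1,z0,z1): return np.array([[x,y,z] for x in(x0,x1) for y in(y0,y1) for z in(z0,z1)],float)
def fit(B,obs,p0,d=(15,15,.15)):
    S=4
    def cost(p):
        e=0
        for C,m in obs:
            h=cv2.convexHull(np.round(proj(C,T(p,B))*S*16).astype(np.int32))
            im=np.zeros((384*S,512*S),np.uint8); cv2.fillConvexPoly(im,h,1,shift=4); im=cv2.resize(im.astype(np.float32),(512,384),interpolation=cv2.INTER_AREA)
            e+=np.abs(im-m).sum()/m.sum()
        return e
    sx=np.array([p0]+[np.array(p0)+np.eye(3)[i]*d[i] for i in range(3)])
    r=minimize(cost,p0,method="Nelder-Mead",options=dict(initial_simplex=sx,maxiter=150,xatol=.02,fatol=1e-4)); return r.x,r.fun
BOARD=box(-130,110,-190,150,0,18); PLATE=box(-38,38,-50,50,18,24)
E
python3 - <<'E'
from h import *
ob=[];op=[]
for n,q in(("scene",(229,187)),("side",(280,217))):
    optics.get_image(n); C=cam(n)
    b=spotter.regions_of(n,"board"); print(b[0]["point"],b[0]["conf"],b[0]["region"].sum())
    ob.append((C,b[0]["region"].astype(np.float32)))
    pl=spotter.regions_of(n,"plate"); g=[r for r in pl if np.hypot(*(np.array(r["point"])-q))<6]
    if g: op.append((C,g[0]["region"].astype(np.float32)))
for o in(ob,ob[:1],ob[1:]): b=fit(BOARD,o,[560,-40,-.2]); print("board",b)
b=fit(BOARD,ob,[560,-40,-.2])[0]
for o in(op,op[:1],op[1:]):
    p=fit(PLATE,o,[525,-137,-.2]); print("plate",p)
    c,s=np.cos(b[2]),np.sin(b[2]); d=p[0][:2]-b[:2]; print("in board",[c*d[0]+s*d[1],-s*d[0]+c*d[1],p[0][2]-b[2]])
E
```

```text
[255.7, 202.7] 0.87 5364
[263.8, 204.3] 0.93 5378
board (array([ 5.53012264e+02, -4.21946092e+01, -2.64356640e-02]), np.float64(0.33374449610710144))
board (array([ 5.53549688e+02, -4.18225182e+01, -1.99097973e-02]), np.float64(0.15955910086631775))
board (array([ 5.51638179e+02, -4.20975042e+01, -2.23660228e-02]), np.float64(0.1705792099237442))
plate (array([ 5.29727178e+02, -1.38074897e+02, -2.67488798e-01]), np.float64(0.18909265100955963))
in board [np.float64(-20.74258642891813), np.float64(-96.46227251171149), np.float64(-0.24105313432853034)]
plate (array([ 5.32313341e+02, -1.37086447e+02, -2.58793389e-01]), np.float64(0.08793604373931885))
in board [np.float64(-18.18345413368766), np.float64(-95.40580806554222), np.float64(-0.23235772549709374)]
plate (array([ 5.28533059e+02, -1.39201514e+02, -2.71551434e-01]), np.float64(0.07269503176212311))
in board [np.float64(-21.906508554832072), np.float64(-97.62005953870988), np.float64(-0.24511576987390962)]
```

move_arm(
  rows=[
    [0,0,-1,-8.2,100],
    [0,0,-2,-8.2,100],
    [0,0,-3,-8.3,100],
  ],
)

```text
t: 1.48
ee_pos: [275.9, 560.1, 282.4]
orientation: [-0.034, -3.14, 0.003]
ft_force: [-0.2, 0.1, 0.2]
width: 87.6
grasp_force: 0.0
```

```bash
python3 - <<'E'
from h import *
o=get_obs(); M=R.from_rotvec(o["orientation"]).as_matrix(); print(o["t"],o["ee_pos"],M.round(3).tolist())
C=cam("wrist"); print("cam in tool",M.T@(C[2]-o["ee_pos"]),(M.T@C[3]).round(2).tolist(),C[0])
E
```

```text
1.475 [275.91148405 560.08080816 282.39429027] [[-1.0, 0.022, -0.001], [0.022, 1.0, -0.002], [0.001, -0.002, -1.0]]
cam in tool [  75.17335246    0.7194788  -162.04520492] [[0.0, -0.96, -0.27], [1.0, 0.0, -0.0], [0.0, -0.27, 0.96]] [[303.01902553   0.         259.88172026]
 [  0.         303.01902553 191.66656736]
 [  0.           0.           1.        ]]
```

move_arm(
  rows=[
    [-2.5,-5.5,0,0,100],
    [-2.5,-5.5,0,0,100],
    [-2.5,-5.5,0,0,100],
    [-2.5,-5.5,0,0,100],
    [-2.5,-5.5,0,0,100],
    [-2.5,-5.5,0,0,100],
    [-2.5,-5.5,0,0,100],
    [-2.5,-5.5,0,0,100],
    [-2.5,-5.5,0,0,100],
    [-2.5,-5.5,0,0,100],
  ],
)

```text
t: 2.72
ee_pos: [512.1, 2.2, 283.0]
orientation: [0.042, 3.14, 0.0]
ft_force: [0.9, 0.5, 1.1]
width: 87.8
grasp_force: 0.0
```

move_arm(
  rows=[
    [-2.5,-5.5,0,0,50],
    [0,0,0,0,50],
    [0,0,0,0,50],
  ],
)

```text
t: 3.1
ee_pos: [534.6, -51.4, 282.4]
orientation: [-0.043, -3.141, -0.001]
ft_force: [-0.4, -0.3, -1.0]
width: 61.3
grasp_force: 0.0
```

```bash
python3 - <<'E'
from h import *
C=cam("wrist"); im=optics.get_image("wrist"); cv2.imwrite("pics/w1.png",im)
print(get_obs()["t"],get_obs()["ee_pos"])
b=spotter.regions_of("wrist","board"); pl=spotter.regions_of("wrist","plate")
for r in b[:1]+pl: print(r["conf"],r["point"],r["region"].sum(),ray(C,r["point"],20)[0].round())
f=fit(BOARD,[(C,b[0]["region"].astype(np.float32))],[553,-42,-.025]); print(f)
p0=[529,-138,-.26]; g=min(pl,key=lambda r:np.hypot(*(ray(C,r["point"],20)[0][:2]-p0[:2])))
q=fit(PLATE,[(C,g["region"].astype(np.float32))],p0); print(q)
im2=im.copy()
for B,p,col in((BOARD,f[0],(0,255,0)),(PLATE,q[0],(255,0,255))):
    cv2.polylines(im2,[np.round(proj(C,T(p,B[B[:,2]==B[:,2].max()][[0,1,3,2]]))).astype(int)],True,col,1)
cv2.imwrite("pics/w1b.png",cv2.resize(im2,None,fx=1.5,fy=1.5))
E
```

```text
3.15 [534.4628029  -50.82218961 282.52801712]
0.7 [266.8, 158.2] 34644 [530. -41.  20.]
0.7 [221.3, 279.6] 725 [ 723. -118.   20.]
0.66 [199.4, 159.2] 3719 [ 529. -136.   20.]
0.62 [150.7, 11.7] 3098 [ 333. -186.   20.]
0.55 [42.2, 272.6] 77 [ 709. -418.   20.]
0.48 [267.9, 155.8] 34448 [527. -39.  20.]
(array([ 5.51565488e+02, -3.95741363e+01, -2.07081349e-02]), np.float64(0.1664014756679535))
(array([ 5.29225940e+02, -1.36690855e+02, -2.63604937e-01]), np.float64(0.03574549779295921))
```

View pics/w1b.png

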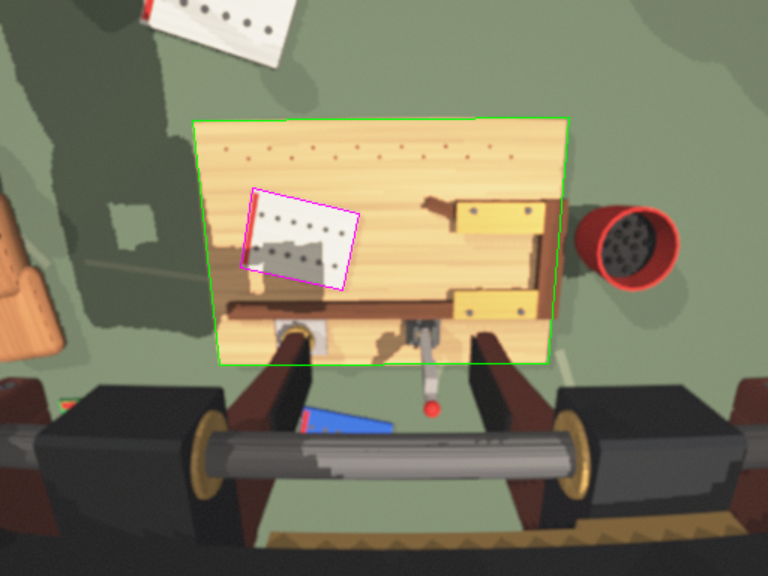

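The wrist view shows the board outline matching the fit. The plate is at about (200,159) full-res and the ball at (288,272). I'm moving beside the plate's near edge.

move_arm(
  rows=[
    [3.7,-4.3,0,-0.4,50],
    [3.75,-4.4,0,0,50],
    [0,0,6,0,50],
    [0,0,6,0,50],
    [0,0,6,0,50],
    [0,0,6,0,50],
    [0,0,1.5,0,50],
    [0,0,0,0,50],
  ],
)

```text
t: 4.25
ee_pos: [458.6, -136.1, 27.9]
orientation: [-0.029, -3.141, -0.0]
ft_force: [-0.6, -0.1, 0.5]
width: 44.0
grasp_force: 0.0
```

```bash
cat >> h.py <<'E'
b=np.array([551.6,-39.6,-.0207])
def inb(p,b=b): c,s=np.cos(b[2]),np.sin(b[2]); d=np.array(p)[:2]-b[:2]; return np.array([c*d[0]+s*d[1],-s*d[0]+c*d[1]]).round(1)
def st():
    o=get_obs(); M=R.from_rotvec(o["orientation"]).as_matrix()
    print(o["t"],"board",inb(o["ee_pos"]),"z",o["ee_pos"][2].round(2),"toolx heading-board",np.degrees(np.arctan2(M[1,0],M[0,0])-b[2]).round(2),"w",o["width"].round(1),"F",o["ft_force"].round(1))
E
python3 -c "
from h import *
st()"
```

```text
Traceback (most recent call last):
  File "h.py", line 34, in st
    print(o["t"],"board",inb(o["ee_pos"]),"z",o["ee_pos"][2].round(2),"toolx heading-board",np.degrees(np.arctan2(M[1,0],M[0,0])-b[2]).round(2),"w",o["width"].round(1),"F",o["ft_force"].round(1))
                                                                                                                                                    ^^^^^^^^^^^^^^^^
AttributeError: 'float' object has no attribute 'round'
```

move_arm(
  rows=[
    [0,0,0.7,0,50],
    [-1,0,0,0,50],
    [-0.5,0,0,0,50],
    [-0.5,0,0,0,50],
    [-0.5,0,0,0,50],
    [-0.5,0,0,0,50],
    [-0.5,0,0,0,50],
    [-0.3,0,0,0,50],
    [-0.2,0,0,0,50],
  ],
)

```text
t: 5.38
ee_pos: [498.6, -137.5, 20.6]
orientation: [-0.031, -3.141, -0.0]
ft_force: [-1.1, -1.1, 1.3]
width: 43.8
grasp_force: 0.7
```

```bash
sed -i 's/o\["width"\].round(1)/round(o["width"],1)/; s/o\["ft_force"\].round(1)/np.round(o["ft_force"],1)/' h.py
python3 -c "
from h import *
st()"
```

```text
5.375 board [-51. -99.] z 20.62 toolx heading-board 180.06 w 43.8 F [-1.1 -1.1  1.3]
```

move_arm(
  rows=[
    [-0.2,0,0,0,50],
    [-0.2,0,0,0,50],
    [-0.1,0,0,0,50],
    [-0.1,0,0,0,50],
    [0,0,0,0,50],
  ],
)

```text
t: 6.0
ee_pos: [503.2, -137.4, 20.6]
orientation: [-0.031, -3.139, -0.001]
ft_force: [-5.1, -0.7, 3.3]
width: 43.8
grasp_force: 2.6
```

```bash
cat >> h.py <<'E'
def look(p0,name=None):
    C=cam("wrist"); im=optics.get_image("wrist"); pl=spotter.regions_of("wrist","plate")
    g=min(pl,key=lambda r:np.hypot(*(ray(C,r["point"],20)[0][:2]-p0[:2])))
    q,e=fit(PLATE,[(C,g["region"].astype(np.float32))],p0,(5,5,.05)); print("plate",inb(q),"yaw",round(q[2]-b[2],3),"err",round(e,3))
    for p,col in((T(b,[[39.5,-170,30.5],[39.5,130,30.5]]),(0,255,0)),(T(q,PLATE[[1,3,7,5]]),(255,0,255))): cv2.polylines(im,[np.round(proj(C,p)).astype(int)],len(p)>2,col,1)
    if name: cv2.imwrite("pics/"+name,cv2.resize(im,None,fx=1.5,fy=1.5))
E
python3 -c "
from h import *
st(); look([551,-138,-.02],'w2.png')"
```

```text
6.0 board [-46.4 -98.8] z 20.55 toolx heading-board 180.06 w 43.8 F [-5.1 -0.7  3.3]
plate [  2.7 -96.6] yaw 0.001 err 1.511
```

View pics/w2.png

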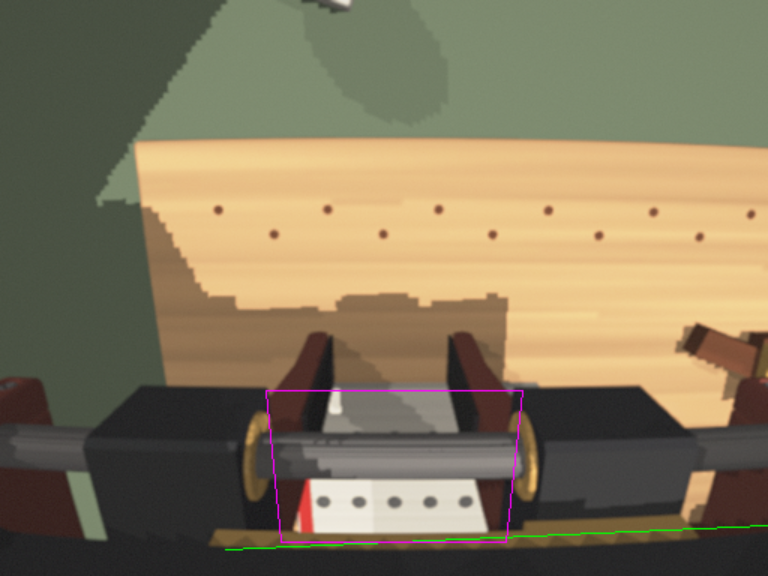

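The plate is seated squarely between the fingers' fronts and the guide: 5 N contact at x −46.4, as predicted. Next I go behind it.

move_arm(
  rows=[
    [2,0,0,0,50],
    [0,0,-5.5,10,34],
    [0,0,0,10,34],
    [0,0,0,10,34],
    [0,0,0,10,34],
    [0,0,0,10,34],
    [0,0,0,10,34],
    [0,0,0,10,34],
    [0,0,0,10,34],
    [0,0,0,10,34],
  ],
)

```text
t: 7.35
ee_pos: [485.2, -137.3, 75.9]
orientation: [2.249, 2.192, 0.001]
ft_force: [0.2, -0.3, 0.3]
width: 29.9
grasp_force: 0.0
```

move_arm(
  rows=[
    [-3.6,2.7,0,0,34],
    [-3.7,2.7,0,0,34],
    [0,0,0,0,34],
    [0,0,0,0,34],
  ],
)

```text
t: 7.85
ee_pos: [536.4, -210.9, 75.4]
orientation: [-2.243, -2.198, 0.0]
ft_force: [-1.2, 0.1, 0.3]
width: 30.0
grasp_force: 0.0
```

```bash
python3 -c "
from h import *
st(); look([551,-138,-.02],'w3.png')"
```

```text
7.85 board [ -11.7 -171.6] z 75.35 toolx heading-board 90.03 w 30.0 F [-1.2  0.1  0.3]
plate [  2. -89.] yaw 0.002 err 0.009
```

View pics/w3.png

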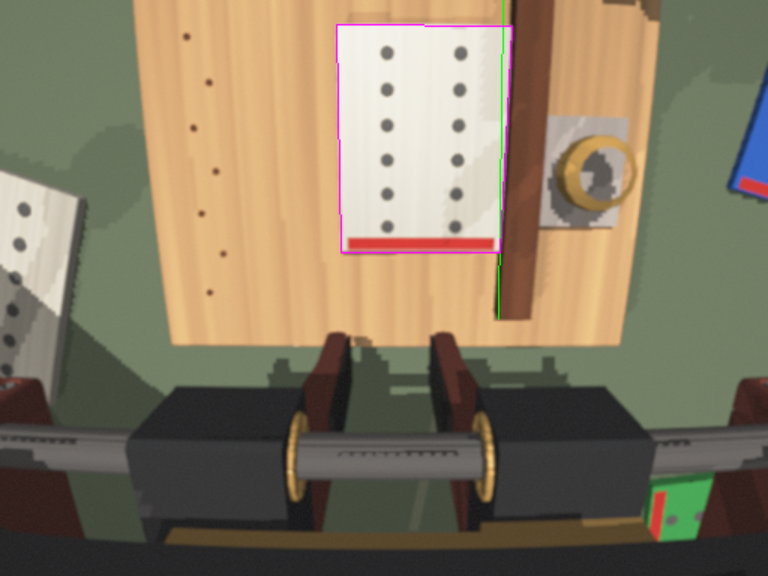

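move_arm(
  rows=[
    [0,0,4,0,34],
    [0,0,1.4,0,34],
    [1.5,0,0,0,34],
    [0.8,0,0,0,34],
    [0.8,0,0,0,34],
    [0.8,0,0,0,34],
    [0.8,0,0,0,34],
    [0.8,0,0,0,34],
    [0.8,0,0,0,34],
    [0.8,0,0,0,34],
  ],
)

```text
t: 9.2
ee_pos: [538.6, -139.8, 21.7]
orientation: [2.243, 2.199, 0.0]
ft_force: [-1.1, -2.1, 2.0]
width: 29.8
grasp_force: 1.1
```

move_arm(
  rows=[
    [0.8,0,0,0,34],
    [0.8,0,0,0,34],
    [0.8,0,0,0,34],
    [0.8,0,0,0,34],
    [0.8,0,0,0,34],
    [0.5,0,0,0,34],
    [0,0,0,0,34],
  ],
)

```text
t: 10.07
ee_pos: [539.0, -94.7, 21.5]
orientation: [-2.242, -2.199, 0.0]
ft_force: [-0.0, -0.0, 0.2]
width: 29.8
grasp_force: 0.0
```

```bash
python3 -c "
from h import *
st(); look(T(b,[1.5,0,0])[0][:2].tolist()+[-.02],'w4.png')"
```

```text
10.075 board [-11.5 -55.3] z 21.47 toolx heading-board 90.08 w 29.8 F [-0.  -0.   0.2]
plate [1.5 6.9] yaw 0.0 err 0.03
```

move_arm(
  rows=[
    [0.7,0,0,0,34],
    [0.7,0,0,0,34],
    [0.7,0,0,0,34],
    [0.7,0,0,0,34],
    [0.7,0,0,0,34],
    [0.7,0,0,0,34],
    [0.7,0,0,0,34],
    [0.7,0,0,0,34],
    [0.6,0,0,0,34],
    [0.4,0,0,0,34],
  ],
)

```text
t: 11.42
ee_pos: [540.5, -29.0, 21.7]
orientation: [-2.243, -2.199, 0.0]
ft_force: [-0.8, -1.4, 0.9]
width: 29.9
grasp_force: 0.5
```

move_arm(
  rows=[
    [0.2,0,0,0,34],
    [0.2,0,0,0,34],
    [0.1,0,0,0,34],
  ],
)

```text
t: 11.8
ee_pos: [540.6, -24.3, 21.7]
orientation: [-2.243, -2.199, 0.0]
ft_force: [-1.4, -1.1, 0.5]
width: 29.8
grasp_force: 0.5
```

```bash
python3 -c "
from h import *
st()"
```

```text
11.8 board [-11.3  15. ] z 21.66 toolx heading-board 90.05 w 29.8 F [-1.4 -1.1  0.5]
```

Not at the stop yet. I keep going in small steps until the force rises.

move_arm(
  rows=[
    [0.2,0,0,0,34],
    [0.2,0,0,0,34],
    [0.1,0,0,0,34],
    [0,0,0,0,34],
  ],
)

```text
t: 12.3
ee_pos: [540.7, -21.7, 21.7]
orientation: [2.241, 2.199, -0.003]
ft_force: [-3.0, -18.2, -0.4]
width: 30.0
grasp_force: 9.0
```

move_arm(
  rows=[
    [0.1,0,0,0,34],
    [0,0,0,0,34],
  ],
)

```text
t: 12.55
ee_pos: [540.7, -21.5, 21.7]
orientation: [2.24, 2.199, -0.004]
ft_force: [-2.6, -23.3, 0.6]
width: 29.9
grasp_force: 11.6
```

```bash
python3 -c "
from h import *
st()"
```

```text
12.55 board [-11.3  17.9] z 21.73 toolx heading-board 90.14 w 29.9 F [ -2.6 -23.3   0.6]
```

move_arm(
  rows=[
    [-2,0,0,0,34],
    [-4,0,0,0,0],
    [-3,0,-3,0,0],
    [0,0,-6,0,0],
    [0,0,-6,0,0],
    [0,0,-4,0,0],
    [0,0,0,0,0],
    [0,0,0,0,0],
  ],
)

```text
t: 13.55
ee_pos: [538.5, -108.3, 211.0]
orientation: [-2.243, -2.199, 0.0]
ft_force: [0.2, 0.8, 0.1]
width: 0.4
grasp_force: 0.0
```

```bash
python3 -c "
from h import *
st(); look(T(b,[1.5,78,0])[0][:2].tolist()+[-.02],'w5.png')
C=cam('wrist')
for r in spotter.find_in('wrist','catch_ball')+spotter.find_in('wrist','catch'): print(r['conf'],r['point'],inb(ray(C,r['point'],125)[0]))
"
```

```text
13.55 board [-11.6 -68.9] z 210.99 toolx heading-board 90.05 w 0.4 F [0.2 0.8 0.1]
plate [ 2.6 78.9] yaw -0.011 err 0.266
0.95 [370.2, 89.2] [73.4 20.5]
0.58 [371.3, 90.8] [74.4 19.3]
```

View pics/w5.png

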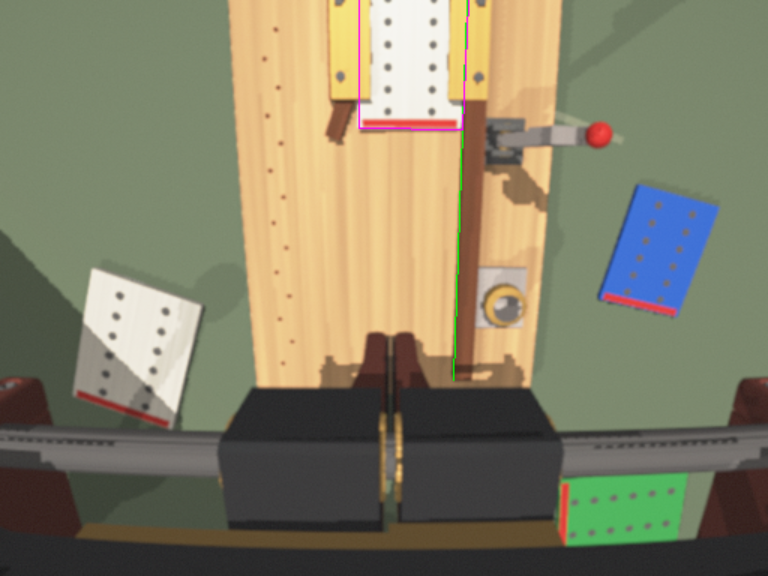

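The plate is home, its red line just outside the lips at about (410,124). The ball's centre is at about (599,134) in the enlarged picture, i.e. x≈97, y≈20 as expected. I'm going to its +x side.

move_arm(
  rows=[
    [2.95,4.6,0,0,0],
    [2.95,4.6,0,0,0],
    [3.0,4.6,0,0,0],
    [0,0,5,0,0],
    [0,0,5,0,0],
    [0,0,0,0,0],
  ],
)

```text
t: 14.5
ee_pos: [675.0, -21.7, 106.3]
orientation: [-2.237, -2.194, 0.011]
ft_force: [-0.5, -0.2, 0.3]
width: 0.5
grasp_force: 0.0
```

```bash
python3 -c "
from h import *
st()"
```

```text
14.5 board [123.   20.4] z 106.34 toolx heading-board 90.07 w 0.5 F [-0.5 -0.2  0.3]
```

move_arm(
  rows=[
    [0,-0.7,0,0,0],
    [0,-1,0,0,0],
    [0,-1,0,0,0],
    [0,-1,0,0,0],
    [0,-1,0,0,0],
    [0,-1,0,0,0],
    [0,-1,0,0,0],
    [0,-1,0,0,0],
    [0,-1,0,0,0],
  ],
)

```text
t: 15.62
ee_pos: [590.7, -20.3, 111.4]
orientation: [-2.243, -2.199, 0.001]
ft_force: [-0.5, -0.6, -0.9]
width: 0.6
grasp_force: 0.3
```

```bash
python3 - <<'E'
from h import *
st(); im=optics.get_image("side"); cv2.imwrite("pics/s2.png",cv2.resize(im[130:260,190:350],None,fx=4,fy=4,interpolation=cv2.INTER_CUBIC))
E
```

```text
15.625 board [38.7 20.1] z 111.43 toolx heading-board 90.06 w 0.6 F [-0.5 -0.6 -0.9]
```

View pics/s2.png

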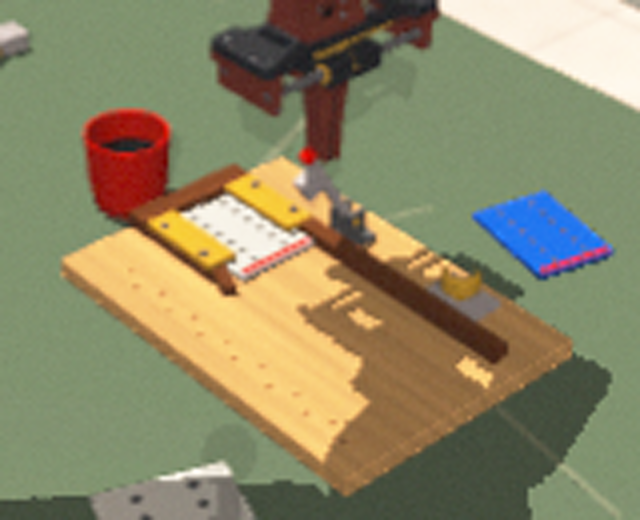

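The catch is tipped over at about its toggle point, so I continue.

move_arm(
  rows=[
    [0,-1,0,0,0],
    [0,-1,0,0,0],
    [0,-1,0,0,0],
    [0,0,0,0,0],
    [0,1,-3,0,0],
    [0,0,-6,0,0],
    [-6,0,0,0,0],
    [0,0,0,0,0],
  ],
)

```text
t: 16.68
ee_pos: [571.2, -82.7, 202.7]
orientation: [2.245, 2.194, 0.002]
ft_force: [-0.6, 0.0, -0.0]
width: 0.0
grasp_force: 0.0
```

```bash
python3 - <<'E'
from h import *
st(); im=optics.get_image("side")[150:250,200:340]; look(T(b,[1.5,78,0])[0][:2].tolist()+[-.02],'w6.png')
w=cv2.imread("pics/w6.png"); s=cv2.resize(im,None,fx=3.5,fy=3.5,interpolation=cv2.INTER_CUBIC)
c=w[:350,200:600]; cv2.imwrite("pics/f.png",np.hstack([c,cv2.resize(s[:, :400],(400,350))]))
E
```

```text
16.675 board [ 20.5 -42.7] z 202.7 toolx heading-board 89.87 w 0.0 F [-0.6  0.  -0. ]
plate [ 2.2 78.2] yaw -0.007 err 0.292
```

View pics/f.png

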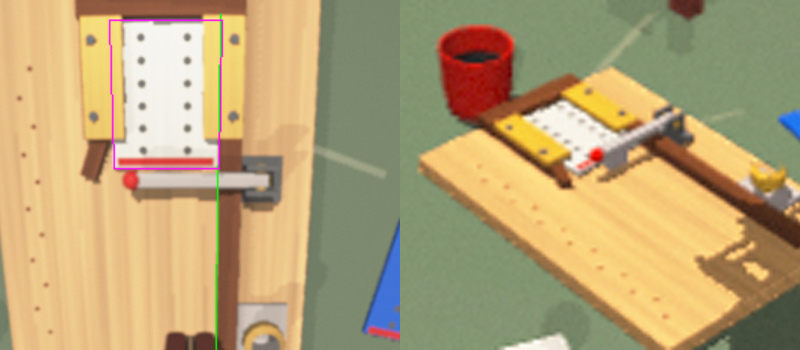

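The catch lies across behind the plate's red-lined edge. One numerical check that it is fully down.

```bash
python3 - <<'E'
from h import *
for n in("side","scene"):
    C=cam(n); im=optics.get_image(n).astype(int)
    P=[proj(C,T(b+[0,-1.5,0],[68-90*np.cos(a),21.5,40+90*np.sin(a)]))[0] for a in(0,.06,.12,.2)]
    m=(im[:,:,2]>120)&(im[:,:,1]<75)&(im[:,:,0]<75); ys,xs=np.nonzero(m); k=np.hypot(xs-P[0][0],ys-P[0][1])<7
    print(n,np.round(P,1).tolist(),"seen",xs[k].mean(),ys[k].mean(),k.sum())
E
```

```text
side [[255.4, 193.6], [255.5, 192.2], [255.6, 190.7], [255.9, 188.8]] seen 255.875 194.125 8
scene [[261.6, 192.0], [261.6, 190.9], [261.6, 189.9], [261.4, 188.6]] seen nan nan 0<stdin>:6: RuntimeWarning: Mean of empty slice.
  ret = ret.dtype.type(ret / rcount)
```

The ball sits where angle 0 puts it, so I'm handing in.

```bash
python3 -c "
from workcell import close_job
print(close_job())"
```

```text
the job is handed in; nothing more can be done
None
```

The plate is home against the end stop, the catch has snapped shut behind it, and the job is handed in at about 17 s; no verdict came back. The robot was clear of everything, and I never took it near the cup, last or punch.

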